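# Rebuild the bottle rack: lay the shelf bar and stand the fallen bottles on it

### The arm

A 7-joint arm with a two-finger parallel gripper is mounted at the origin on a cart in front of the work surface, level with it; the furniture and walls round the work are solid. World frame = base frame: x ahead of the robot, y to its left, z up, the work surface at z = 0. Lengths are in mm, angles in rad, forces in N, time in s.
With the tool pointing down it reaches from about 400 to 875 mm from the base axis. Payload 19.3 kg.
Tool frame: the origin (TCP) lies at the very end of the fingers, on their centre line; the grasp point (between the pads) lies 19 mm behind it (grip_point_offset is the z of the grasp point in the tool frame, in mm); z points along the fingers, y is the line along which they close (so a half turn about z gives the same grasp; the last joint's range is limited). The gripper opens to 85 mm and grips with 20 to 120 N. Pads are 22 mm wide; open, the fingers measure 114 mm over their backs; the gripper's body (76 mm by 85 mm) begins 54 mm behind the grasp point. The pads swing forward as they close: fully open they stand 13 mm farther back than shut.
Start: joints at [1.242, 0.521, -0.036, 1.599, 0.021, 1.021, -0.113], TCP at [159.922, -604.185, 231.291] pointing down, gripper open.
Joint ranges: [-2.91, 2.91], [-0.3, 2.13], [-1.5, 1.42], [0.17, 2.43], [-1.26, 4.41], [0.16, 1.93], [-2.52, 2.52]. Speed limits (rad/s): [1.89, 1.89, 2.39, 2.39, 3.01, 3.01, 3.01].

### API

Orientations are given as a 3x3 rotation matrix whose columns are the frame's x, y, z axes.
In Python, from workcell import movep, movel, goto_joints, open_gripper, clamp, wait, inverse_kinematics, read_state, camera, PlanningError, finish_job, grip_point_offset gives the robot as it stands. Calls block until the motion is done:
- movep(position, orientation): joint-space move of the TCP to a pose.
- movel(position, frame=None, max_speed=150, guard=None): straight line of the TCP; frame=None keeps the orientation; max_speed is the mean speed in mm/s. With guard (N) it stops when the force on the tool has changed by that much, and returns True; else False.
- goto_joints(angles): joint-space move.
- open_gripper() and clamp(): open the fingers fully, or close them until they stop; the grip force is fixed at half the most.
- wait(seconds).
- inverse_kinematics(position, orientation): joint angles nearest the present ones, or None.
- read_state(): the state.
- camera(name): name is "side" or "top" or "wrist"; returns a dict with "image" (400x640x3 uint8, blue, green, red), "range_z" (400x640 float32, mm along the optical axis (not along the pixel's ray), 0 where there is no reading), "fx", "fy", "cx", "cy" (pixels), "cam_to_world" (4x4, takes a point from camera to world coordinates). Camera axes: x right, y up, looking along -z (the intrinsics and any distortion apply to the point x, -y, -z); pixel columns grow to the right and rows downward; lengths in mm; the calibration is good to about 2 mm. A picture is of the moment at which its call begins.
A pose or a line that the arm cannot do raises PlanningError and nothing moves.
- finish_job(): hands the job in; it is judged then, once.
The state is a dict: "time": time; "qpos": joint angles; "qvel": joint speeds; "joint_efforts": joint torques, N m; "eef_pos": TCP position; "tool_rot": TCP orientation; "ft_force": force on the tool from outside, world axes, zero at the start; "torque": the same for the moment, N m; "finger_gap": finger opening in mm; "gripper_force": force on a finger pad.
Only numpy, scipy, OpenCV 4.12 (cv2) and the standard library are available. Lean on these libraries where they do the work, as an engineer would, in place of code of your own. Each camera call takes 0.05 s, during which the arm holds its last target. There are 200 camera calls.

### The job

The bottle rack has come apart: lay the loose shelf bar back across the two pillars so that it sits flat down in both notches, then stand every fallen bottle upright in one row on the narrow bar, caps up, centred across its width, between the pillars, with a clear finger-wide gap (about 20 mm or more) between bottles. Leave the two jars standing on the pillar tops where they are.

Things in the scene. Friction and masses are not known exactly. Their poses are not given: they have to be found in the camera images.
- rack_seat (a point): where the middle of the shelf bar belongs: 63 mm above the bench, midway between the two grey end pillars of the fixed rack (joined by a floor strip 6 mm high). x points to the back of the rack, y along it to the left, z up. Laid across both notches the bar is flush with the pillar tops, 70 mm high, with 4 mm of play to each side across and 6 mm at each end
- notch_left (a point): floor of the notch in the left (+y) pillar. Pillar: 64 mm deep (x), 99 mm long (y), outer top 70 mm high. Notch: floor 56 mm above the bench, from 141 to 176 mm off the rack's middle in y, open towards the middle, 54 mm wide between 5 mm thick cheeks that rise to 70 mm at front and back. Point: middle of the notch floor
- notch_right (a point): floor of the notch in the right (-y) pillar. Pillar: 64 mm deep (x), 99 mm long (y), outer top 70 mm high. Notch: floor 56 mm above the bench, from 141 to 176 mm off the rack's middle in y, open towards the middle, 54 mm wide between 5 mm thick cheeks that rise to 70 mm at front and back. Point: middle of the notch floor
- bar_mid (a point): the loose shelf bar: a flat aluminium bar 340 mm long (its y), 46 mm wide (its x), 14 mm thick (its z), about 0.4 kg, with three dark lines along its top and black ends; lies flat on the bench at the left at the start. This point is its very centre. It is the same either way round
- jar_left: clear jar with a black lid, 48 mm across, 58 mm high, standing loose on the flat top of the left (+y) pillar, about 208 mm along y from the rack's middle; to be left standing. Origin under its centre, z up
- jar_right: clear jar with a red lid, 44 mm across, 50 mm high, standing loose on the flat top of the right (-y) pillar, about 208 mm along -y from the rack's middle; to be left standing. Origin under its centre, z up
- bottle0_mid (a point): loose white bottle (up to four; absent: None): square flat-sided body 44 x 44 mm, 84 mm high, round grey cap 30 mm across from 93 to 112 mm; about 0.16 kg. At the start it lies on a flat side on the bench, cap roughly to the left or the right. This point: middle of the square body, 45 mm above the base; +z points from base to cap, x and y are square to its flat sides
- bottle1_mid (a point): loose white bottle (up to four; absent: None): square flat-sided body 44 x 44 mm, 84 mm high, round grey cap 30 mm across from 93 to 112 mm; about 0.16 kg. At the start it lies on a flat side on the bench, cap roughly to the left or the right. This point: middle of the square body, 45 mm above the base; +z points from base to cap, x and y are square to its flat sides
- bottle2_mid (a point): loose white bottle (up to four; absent: None): square flat-sided body 44 x 44 mm, 84 mm high, round grey cap 30 mm across from 93 to 112 mm; about 0.16 kg. At the start it lies on a flat side on the bench, cap roughly to the left or the right. This point: middle of the square body, 45 mm above the base; +z points from base to cap, x and y are square to its flat sides
- bottle3_mid (a point): loose white bottle (up to four; absent: None): square flat-sided body 44 x 44 mm, 84 mm high, round grey cap 30 mm across from 93 to 112 mm; about 0.16 kg. At the start it lies on a flat side on the bench, cap roughly to the left or the right. This point: middle of the square body, 45 mm above the base; +z points from base to cap, x and y are square to its flat sides
Things that resemble listed ones, but are neither listed nor needed, are in the scene too. There is more than one size of the jar_left; the one meant has the size given above.

How it is judged:
By the outcome, as a careful person would: the job done as asked, in the order asked, and still so for the second after the job is handed in, with the robot touching nothing.
Of bottle0, bottle1, bottle2, bottle3 only 3 to 4 are there at a start; the rules pass over those that are not, and their reading is None.
At some moment in a run one of shelf_bar may be knocked a few centimetres aside while the robot is not near it.
Once in a run the grip may slacken for a moment while it holds something.
It also fails if it takes over 210 s, if anything falls off the work surface, if the arm or the gripper's body presses on something with over 40 N, if the wrist force passes 120 N, or if a joint passes its speed limit or range.

## Working session

There is one attempt and no reset: what is moved stays moved. The work goes in short steps, each a Python script; the robot and the scene stay as the last script left them, time stands still between calls to the robot, and variables do not carry over. Pictures are saved under pics/ and viewed, at most 14 in all, crops included, and the job is handed in when it is done.

```bash
mkdir -p pics; ls; cat > h.py <<'E'
import numpy as np, cv2
from workcell import *
def snap(n,f=None):
    c=camera(n)
    if f: cv2.imwrite('pics/'+f,c['image'])
    return c
def pts(c):
    z=c['range_z']; v,u=np.mgrid[0:z.shape[0],0:z.shape[1]]
    P=np.stack([(u-c['cx'])/c['fx']*z,-(v-c['cy'])/c['fy']*z,-z],-1)
    T=np.array(c['cam_to_world']); W=P@T[:3,:3].T+T[:3,3]; W[z<=0]=np.nan
    return W
E
python3 - <<'E'
from h import *
for n in ['top','side']:
    c=snap(n,n+'0.png'); np.savez(n+'0.npz',W=pts(c),im=c['image'])
    print(n,{k:np.round(c[k],3).tolist() for k in c if k not in('image','range_z')})
s=read_state(); print({k:np.round(s[k],3).tolist() for k in s}, grip_point_offset)
E
```

```text
pics
top {'fx': 400.36, 'fy': 400.36, 'cx': 324.126, 'cy': 200.832, 'cam_to_world': [[-0.018, 0.998, -0.052, 557.797], [-1.0, -0.018, 0.012, -26.381], [0.011, 0.053, 0.999, 1112.473], [0.0, 0.0, 0.0, 1.0]]}
side {'fx': 427.807, 'fy': 427.807, 'cx': 317.438, 'cy': 203.932, 'cam_to_world': [[-0.889, 0.228, -0.398, 72.702], [-0.458, -0.439, 0.772, 1049.571], [0.001, 0.869, 0.495, 758.493], [0.0, 0.0, 0.0, 1.0]]}
{'time': 0.1, 'qpos': [1.242, 0.522, -0.036, 1.6, 0.021, 1.021, -0.113], 'qvel': [0.0, -0.001, -0.001, -0.002, 0.001, 0.001, -0.001], 'joint_efforts': [0.006, -92.849, 1.985, -37.053, 0.018, 0.005, 0.0], 'eef_pos': [159.805, -603.932, 230.786], 'tool_rot': [[0.967, 0.256, -0.0], [0.256, -0.967, 0.001], [-0.0, -0.001, -1.0]], 'ft_force': [0.649, 0.483, -1.141], 'torque': [-0.044, 0.023, -0.033], 'gripper_force': 0.0, 'finger_gap': 85.401} -18.700000000000003
```

View pics/top0.png

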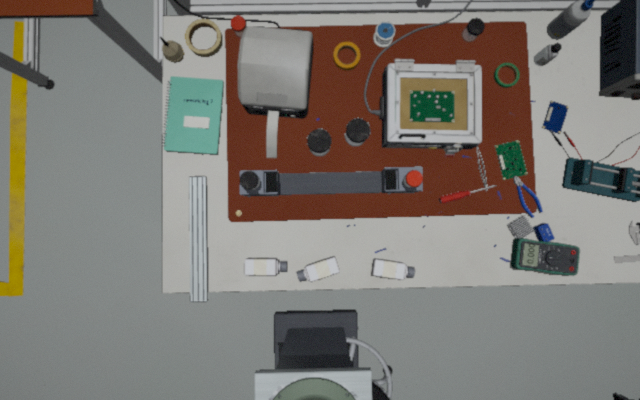

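View pics/side0.png

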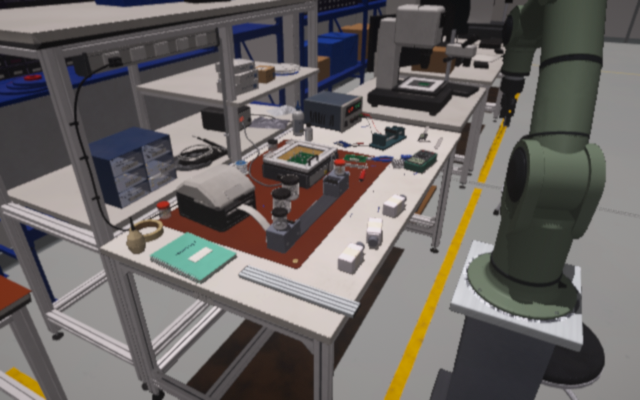

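Top view: rack pillars are near (252,182) and (402,180), with a jar on each (black lid left, red lid right). The loose bar is at (199,238). Three white bottles lie at (263,267), (320,268) and (391,269), with caps right, left and right. The jars at (318,141) and (357,130) are decoys. I'll measure these next and confirm them in one crop.

```bash
cat > m.py <<'E'
from h import *
def rect(W,box,zlo,zhi,im=None):
    x0,x1,y0,y1=box
    m=(W[...,0]>x0)&(W[...,0]<x1)&(W[...,1]>y0)&(W[...,1]<y1)&(W[...,2]>zlo)&(W[...,2]<zhi)
    n,l,st,_=cv2.connectedComponentsWithStats(m.astype(np.uint8))
    out=[]
    for i in range(1,n):
        if st[i,4]<25: continue
        p=W[l==i]; r=cv2.minAreaRect(p[:,:2].astype(np.float32))
        vv,uu=np.where(l==i)
        out.append((np.round(r[0],1),np.round(r[1],1),round(r[2],1),round(float(np.median(p[:,2])),1),len(p),(int(uu.mean()),int(vv.mean()))))
    return out
E
python3 - <<'E'
from m import *
d=np.load('top0.npz'); W=d['W']; im=d['im']
print('bench z',[np.round(W[v,u],1).tolist() for v,u in [(250,290),(240,450),(230,180),(285,240)]])
print('bottles');[print(*o) for o in rect(W,(300,440,-330,220),25,70)]
print('bodycap>10');[print(*o) for o in rect(W,(300,440,-330,220),10,70)]
print('bar');[print(*o) for o in rect(W,(230,700,230,420),6,40)]
print('rack');[print(*o) for o in rect(W,(520,680,-300,230),62,80)]
[print('n',*o) for o in rect(W,(520,680,-300,230),45,62)]
[print('strip',*o) for o in rect(W,(520,680,-300,230),3,20)]
[print('j',*o) for o in rect(W,(520,800,-300,230),95,140)]
a=cv2.resize(im[150:310,180:430],None,fx=3.2,fy=3.2,interpolation=cv2.INTER_CUBIC)[:600,:800]
cv2.imwrite('pics/crop1.png',a)
E
```

```text
bench z [[481.9, 57.1, -1.3], [501.2, -387.2, 0.5], [542.7, 360.0, -1.0], [389.1, 195.4, 0.6]]
bottles
[ 422.3 -221.4] [111.5  37.2] 87.0 43.8 490 (394, 271)
[429.9 118.6] [ 20.1 110.4] 0.1 43.8 281 (264, 270)
[422.1 -19.5] [ 38.3 112.3] 3.1 43.8 451 (316, 272)
bodycap>10
[ 422.3 -221.2] [111.9  37.2] 87.0 43.7 500 (393, 271)
[429.9 118.6] [ 20.1 110.4] 0.1 43.8 281 (264, 270)
[422.1 -19.5] [ 38.3 112.3] 3.1 43.8 452 (316, 272)
bar
[520.1 307.5] [341.4  50.9] 0.4 14.7 2204 (198, 239)
rack
[ 658.  -248.2] [43.9 97. ] 0.6 70.5 228 (404, 185)
[656.5 132.3] [45.7 96.1] 1.8 70.7 239 (255, 189)
n [ 657.8 -217.2] [36.  43.5] 89.2 57.6 202 (390, 181)
n [656.7 105.8] [45.6 47.2] 0.1 57.1 228 (271, 184)
strip [615.8 -35.1] [128.3 528.8] 0.0 5.3 4194 (321, 197)
j [ 773.6 -266. ] [65.4  8.9] 87.5 115.6 99 (411, 134)
j [666.5 147.2] [46.1 43.8] 43.2 126.4 296 (249, 179)
j [ 663.3 -264.2] [40.5 40.4] 1.2 120.5 249 (413, 178)
```

View pics/crop1.png

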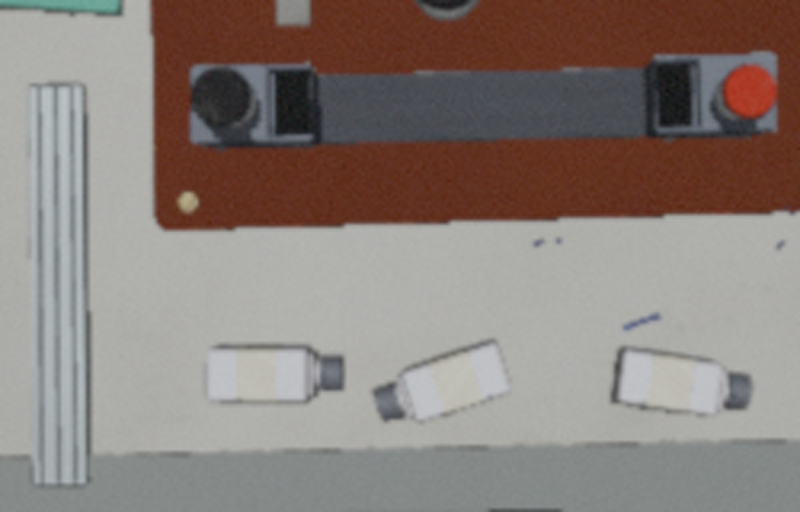

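The crop confirms three bottles: (262,374) cap right, (445,383) cap left, (672,382) cap right. The bar is at (60,283), and the rack notches are at (292,100) and (675,95) with the jars outside them. There's no fourth bottle. Next I'll take wrist close-ups of the rack and bar, and check the inverse kinematics for the bottle grasps.

```bash
cat >> m.py <<'E'
from scipy.spatial.transform import Rotation as Ro
def down(yaw):  # closing axis (tool y) at angle yaw from world x ; tool z down
    y=np.array([np.cos(yaw),np.sin(yaw),0]); z=np.array([0,0,-1.]); return np.c_[np.cross(y,z),y,z]
def rx(v,ang): return Ro.from_rotvec(np.array(v)*ang).as_matrix()
E
python3 - <<'E'
from m import *
d=np.load('top0.npz'); W=d['W']
for o in rect(W,(330,520,-330,220),25,70): print(*o)
# IK checks
for yaw in (0,np.pi):
  for n,p in dict(rack=(657,-56,330),bar=(520,307,330)).items():
    q=inverse_kinematics(p,down(yaw+(np.pi/2 if n=='bar' else 0))); print(n,yaw,None if q is None else np.round(q,2))
# tilted: at pick tool tilted towards base; at place yaw options
for b,capy in (((435,120),-1),((435,-25),1),((435,-225),-1)):
  for f in (1,-1):
   for a in (0.5,0.8):
    t=np.array([0,-capy*np.sin(a),-np.cos(a)]); y=np.array([f,0,0.]); R=np.c_[np.cross(y,t),y,t]
    for h in (22,150): 
      g=np.array([*b,h]); g[1]+=capy*12
      q=inverse_kinematics(g+19*t,R); print('pick',b,f,a,h,None if q is None else np.round(q,2))
E
```

```text
[429.9 -18.1] [ 44.6 112.2] 17.1 43.9 656 (318, 269)
[442.3 118.7] [111.   45.5] 88.6 43.8 669 (264, 266)
[ 427.9 -222.3] [111.5  44.5] 79.9 43.8 653 (392, 269)
rack 0 [ 0.41  0.57 -0.68  1.35  0.36  1.34 -0.28]
bar 0 [ 0.05  0.6  -1.1   1.49  0.54  1.38  0.5 ]
rack 3.141592653589793 [-0.64  0.91  1.39  1.41 -0.89  1.53 -2.45]
bar 3.141592653589793 [-0.75  0.41  0.17  1.54 -0.07  1.2  -2.14]
pick (435, 120) 1 0.5 22 [ 0.45  0.83 -0.64  2.19 -0.2   0.22  0.18]
pick (435, 120) 1 0.5 150 [ 0.62  0.6  -0.86  2.16 -0.11  0.5  -0.04]
pick (435, 120) 1 0.8 22 [ 0.71  1.02 -0.77  2.14 -0.46  0.34  0.63]
pick (435, 120) 1 0.8 150 [ 0.76  0.74 -0.85  2.15 -0.53  0.56  0.52]
pick (435, 120) -1 0.5 22 [ 0.22  0.76 -0.34  2.21 -0.97  0.32 -2.23]
pick (435, 120) -1 0.5 150 [ 0.04  0.46 -0.1   2.19 -0.83  0.63 -2.48]
pick (435, 120) -1 0.8 22 [ 0.37  0.89 -0.31  2.16 -1.18  0.6  -1.84]
pick (435, 120) -1 0.8 150 [ 0.22  0.59 -0.13  2.18 -1.08  0.84 -2.09]
pick (435, -25) 1 0.5 22 [-0.47  0.76  0.06  2.18  0.82  0.58 -1.2 ]
pick (435, -25) 1 0.5 150 [ 0.02  0.54 -0.58  2.13  0.85  1.05 -1.16]
pick (
[... 282 characters left out ...]
5, -25) -1 0.8 22 [ 0.2   1.22 -1.08  2.05  1.34  1.78  1.43]
pick (435, -25) -1 0.8 150 [ 0.29  1.04 -1.28  2.06  1.17  1.89  1.54]
pick (435, -225) 1 0.5 22 [ 1.    0.9  -0.54  1.83  0.01  0.78  0.57]
pick (435, -225) 1 0.5 150 [ 1.03  0.7  -0.6   1.8  -0.08  0.99  0.56]
pick (435, -225) 1 0.8 22 [ 1.09  1.06 -0.58  1.67 -0.14  1.03  0.74]
pick (435, -225) 1 0.8 150 [ 1.12  0.85 -0.62  1.68 -0.21  1.2   0.69]
pick (435, -225) -1 0.5 22 [ 0.56  0.85  0.09  1.85 -0.63  0.87 -1.99]
pick (435, -225) -1 0.5 150 [ 0.5   0.64  0.18  1.83 -0.57  1.08 -2.11]
pick (435, -225) -1 0.8 22 [ 0.65  0.99  0.11  1.7  -0.71  1.19 -1.88]
pick (435, -225) -1 0.8 150 [ 0.59  0.79  0.19  1.71 -0.69  1.36 -1.97]
```

```bash
python3 - <<'E'
from m import *
movep((640,-56,400),down(0))
c=snap('wrist','w_rack.png'); np.savez('wr.npz',W=pts(c),im=c['image'])
movep((520,300,330),down(np.pi/2))
c=snap('wrist'); np.savez('wb.npz',W=pts(c),im=c['image'])
W=np.load('wr.npz')['W']
for a,b in ((63,77),(50,62),(2,12)):
  for o in rect(W,(600,720,-320,210),a,b): print(a,*o)
W=np.load('wb.npz')['W']
for o in rect(W,(300,750,240,400),6,30): print('bar',*o)
print(read_state()['time'],read_state()['qpos'])
E
```

```text
63 [662.1 108.4] [64.1 52.3] 0.2 68.7 924 (338, 14)
63 [ 663.8 -248. ] [98.3 63.8] 90.0 69.1 902 (337, 265)
50 [661.4 100. ] [61.4 35.5] 0.1 55.7 1223 (338, 31)
50 [ 663.7 -217.4] [62.3 37.2] 1.1 55.8 766 (336, 244)
2 [660.9 -59.6] [ 97.2 292.2] 3.4 5.1 6622 (335, 135)
2 [619.2 -38.2] [21.2 10.5] 67.1 2.4 29 (309, 130)
2 [614.6 -73.1] [11.7 15. ] 89.9 2.4 25 (306, 153)
2 [612.3 -98.2] [23.3 11.1] 54.4 2.5 35 (306, 166)
2 [ 611.8 -200.3] [15.5 14.4] 89.6 2.4 28 (306, 222)
2 [ 623.2 -222.3] [17.7 12.6] 89.0 2.5 27 (312, 234)
2 [ 607.5 -242.6] [18.9 11. ] 88.9 2.5 26 (304, 244)
2 [ 604.5 -268.6] [ 7.7 26.2] 11.7 2.5 28 (303, 258)
2 [ 613.6 -310.6] [23.4 13.8] 29.9 2.5 32 (308, 277)
bar [516.8 306.2] [342.6  46. ] 0.3 13.1 7971 (326, 130)
4.2667 [ 0.04738995  0.57232026 -1.04728575  1.5042185   0.50128798  1.35504103
  0.52907078]
```

View pics/w_rack.png

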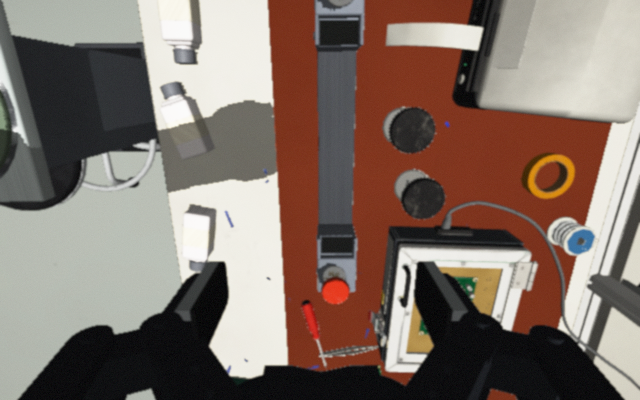

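Wrist view: right notch at (337,244), left notch at (338,31), red-lid jar at (335,290), decoy jars at (411,130) and (422,197). My earlier top-camera rack box was clipped in x, so I'll redo it unclipped and compare.

```bash
python3 - <<'E'
from m import *
W=np.load('top0.npz')['W']
for a,b in ((63,77),(50,62)):
  for o in rect(W,(600,715,-320,210),a,b): print(a,*o)
W=np.load('wb.npz')['W']
for o in rect(W,(330,520,-330,220),25,70): print('bott',*o)
W=np.load('wr.npz')['W']
for o in rect(W,(330,520,-330,220),25,70): print('bott',*o)
E
```

```text
63 [ 667.9 -249.4] [63.8 97.5] 0.7 70.6 379 (405, 178)
63 [665.3 131.2] [63.3 98.4] 1.4 70.8 328 (257, 184)
50 [ 666.8 -217.2] [36.1 61.3] 89.7 57.6 281 (390, 178)
50 [663.3  99.6] [58.7 34.6] 0.1 57.5 270 (271, 181)
bott [426.  -18.1] [ 45.2 113.1] 16.9 42.8 3421 (68, 82)
bott [439.1 119.2] [113.   44.8] 88.8 42.9 2981 (185, 91)
bott [438.8 104. ] [81.4 44.4] 88.8 42.4 1944 (178, 27)
bott [425.8 -18.4] [ 45.2 111.8] 17.2 42.8 2201 (182, 122)
bott [ 423.7 -222.9] [112.3  45. ] 80.7 43.0 1566 (196, 237)
```

Both cameras agree on rack size and yaw. The wrist measurements also match each other in two orientations, so I'll use those: rack centre (662.7, -58.3), yaw 0.007. Picking up the bar.

```bash
python3 - <<'E'
from m import *
c=snap('wrist'); o=max(rect(pts(c),(300,750,240,400),6,30),key=lambda o:o[4]); print(*o)
x,y=o[0]; R=down(np.pi/2+0.005)
movep((x,y,120),R); open_gripper()
print(movel((x,y,1),max_speed=80,guard=12),read_state()['eef_pos'])
clamp(); s=read_state(); print(s['finger_gap'],s['gripper_force'])
movel((x,y,60),max_speed=80); movel((x,y,320)); 
s=read_state(); print(s['finger_gap'],s['gripper_force'],s['ft_force'])
movep((640,-58,330),down(0.007))
s=read_state(); print(s['finger_gap'],s['ft_force'],s['eef_pos'],s['time'],s['qpos'])
c=snap('top','t_bar.png');np.savez('tb.npz',W=pts(c))
c=snap('wrist','w_bar.png');np.savez('wbh.npz',W=pts(c))
E
```

```text
[517.1 306.1] [342.5  46. ] 0.3 13.1 7965 (326, 130)
False [517.31242024 306.18159022   1.4123997 ]
44.19399291736016 61.509071588516235
44.599191882025245 61.74164056777954 [ 0.16584394  0.02922834 -4.58589181]
44.55351990295098 [-0.39378669 -0.15938306 -3.8381256 ] [639.91652582 -56.2899061  330.00033006] 11.7083 [ 0.44074834  0.55000145 -0.71533951  1.39622062  0.36015819  1.32779493
 -0.27676498]
```

View pics/w_bar.png

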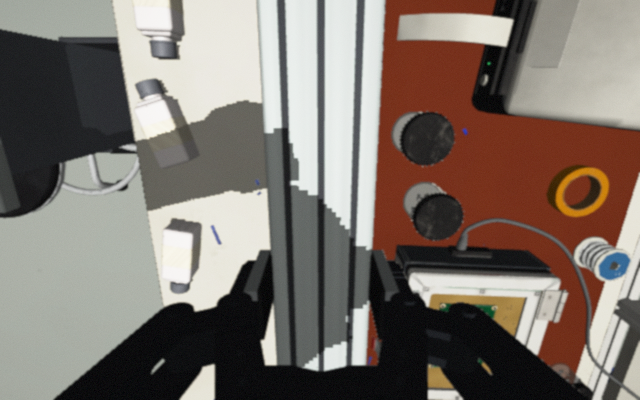

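The bar is held, running from (320,0) down between the fingers at about (320,330). Checking its level, yaw and offset in the hand.

```bash
python3 - <<'E'
from m import *
print(read_state()['eef_pos'],read_state()['finger_gap'])
for f in ('wbh','tb'):
    W=np.load(f+'.npz')['W']; m=(abs(W[...,0]-640)<60)&(abs(W[...,1]+58)<200)&(W[...,2]>300)&(W[...,2]<375)
    p=W[m]; print(f,len(p),np.nanmin(p,0),np.nanmax(p,0)); 
    for a in range(-240,130,30):
        q=p[(p[:,1]>a)&(p[:,1]<a+30)]
        if len(q)>20: print(a+15,np.round(np.percentile(q[:,0],[1,99]),1),np.round(np.median(q[:,2]),1))
c=camera('wrist')
W=pts(c); p=W[(abs(W[...,0]-640)<40)&(W[...,2]>300)&(W[...,2]<365)]; print(np.round(np.percentile(p,[0.1,99.9],axis=0),1))
E
```

```text
[639.96114751 -56.45567137 329.98931911] 43.97898995744108
wbh 44134 [ 594.1913674  -111.9471019   334.16562739] [683.47285218  55.22758557 374.999179  ]
-105 [617.1 661.7] 341.6
-75 [616.3 661.8] 341.7
-45 [603.7 673.9] 342.0
-15 [616.1 660.7] 341.6
15 [615.8 660.3] 341.6
45 [615.4 660. ] 341.6
tb 1324 [ 617.04683292 -228.65413444  332.13921923] [666.90462644 112.63344147 347.54646841]
-225 [621.8 665.8] 342.9
15 [618.1 662. ] 343.2
45 [617.4 663.3] 343.6
75 [617.3 661.8] 343.5
105 [617.5 662.3] 343.6
[[ 603.8 -109.9  336.9]
 [ 674.    54.6  364.5]]
```

```bash
python3 - <<'E'
from m import *
R=down(0.003); T=np.array([664.2,-56.7])
cmd=T.copy()
movel((*cmd,150),R,max_speed=120)
for i in range(2):
    wait(.3); e=read_state()['eef_pos'][:2]; cmd=cmd+(T-e); movel((*cmd,150 if i==0 else 85),R,max_speed=80); print(e)
wait(.3); print(read_state()['eef_pos'],read_state()['finger_gap'])
c=snap('wrist');W=pts(c);p=W[(abs(W[...,0]-662)<40)&(W[...,2]>88)&(W[...,2]<104)]
for a in (-90,-15,15,45):
    q=p[abs(p[:,1]-a)<15]
    if len(q)>20: print(a,np.round(np.percentile(q[:,0],[1,99]),1),np.round(np.median(q[:,2]),1))
print(movel((*cmd,54),R,max_speed=25,guard=8)); s=read_state(); print(s['eef_pos'],s['ft_force'],s['finger_gap'])
c=snap('wrist','w_set.png')
E
```

```text
[664.27030734 -56.72749354]
[664.14491973 -56.68405622]
[664.31763139 -56.75520194  85.29825625] 44.356055005517064
-90 [641.  685.5] 96.9
-15 [640.7 685.3] 96.8
15 [640.5 685.2] 96.8
45 [640.5 685. ] 96.8
True
[664.05985111 -56.70276159  57.55274227] [-1.38369168  0.08417895  8.93986154] 44.376573265932265
```

View pics/w_set.png

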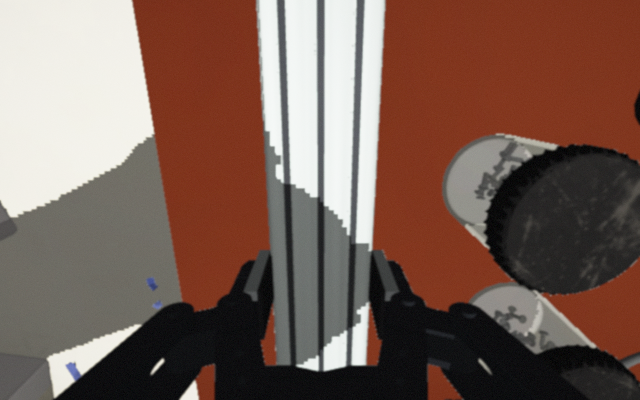

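Contact came at TCP z = 57.6, against 57.4 expected for a seated bar. Releasing and checking.

```bash
python3 - <<'E'
from m import *
open_gripper(); p=read_state()['eef_pos']; movel((p[0],p[1],400),max_speed=150)
c=snap('wrist','w_seat.png');W=pts(c); np.savez('ws.npz',W=W)
for o in rect(W,(600,720,-320,210),55,80): print('w',*o)
c=snap('top','t_seat.png'); 
im=c['image'][150:310,180:430]; cv2.imwrite('pics/t_seat.png',cv2.resize(im,None,fx=3.2,fy=3.2,interpolation=cv2.INTER_CUBIC))
for a in range(-230,130,30):
    q=W[(abs(W[...,1]-a)<12)&(abs(W[...,0]-662)<18)&(W[...,2]>40)]
    if len(q)>20: print(a,np.round(np.median(q[:,2]),1))
print(read_state()['time'])
E
```

```text
w [662.9 -80.7] [ 64.  431.1] 0.3 69.1 9659 (321, 133)
-230 68.8
-200 69.4
-170 69.4
-140 69.4
-110 69.3
-80 69.4
-50 477.9
-20 69.1
10 69.2
40 69.2
70 69.2
100 69.1
19.7667
```

View pics/t_seat.png

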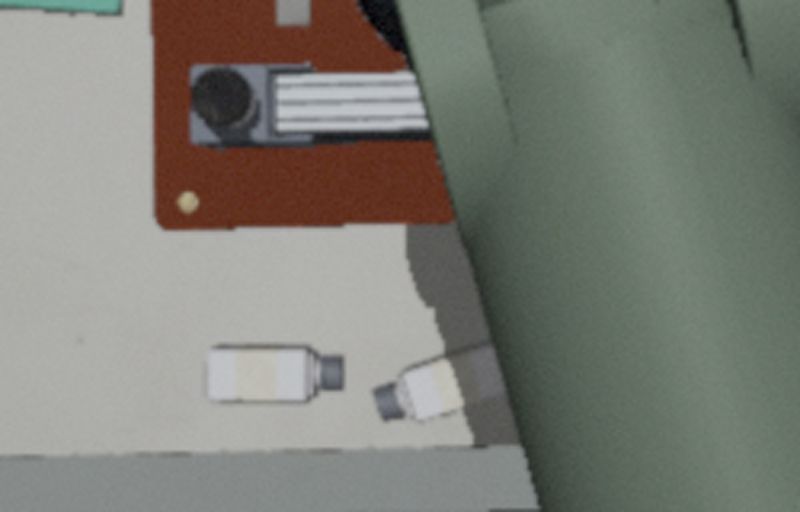

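The bar is seated: its surface reads 69.1–69.4 mm along the whole length, flush with the pillar tops, and the black-lid jar is undisturbed. Next is the bottle pick and place, starting with an IK search over the tilted grasps.

```bash
cat > b.py <<'E'
from m import *
OFF,BACK=12,5
# centre of extents (wrist), axis direction base->cap, slot y along rack
B={'A':((439.0,119.2),(-.021,-1),90),'B':((425.9,-18.2),(-.293,.956),0),'C':((423.7,-222.9),(-.165,-.986),-90)}
def pick_pose(c,b,a,f):
    b=np.array([*b,0]);b/=np.linalg.norm(b)
    mid=np.array([*c,22.])-11*b
    t=-np.sin(a)*b-np.cos(a)*np.array([0,0,1]); y=f*np.array([-b[1],b[0],0]); R=np.c_[np.cross(y,t),y,t]
    n=np.array([0,0,1.]); Ro_=np.c_[np.cross(n,b),n,b]      # bottle frame: y up while lying, z to cap
    return mid+OFF*b+t*(19-BACK),R,mid,Ro_
def place_pose(p,R,mid,Rb,target,head):
    # tool heading 'head' (yaw) => bottle's y (was up) points opposite
    n=-np.array([np.cos(head),np.sin(head),0]); z=np.array([0,0,1.]); Rn=np.c_[np.cross(n,z),n,z]
    D=Rn@Rb.T; return np.array(target)+D@(p-mid),D@R
def target(s,dz=0):
    y=-58.3+s; return np.array([663.1-0.005*s,y,115+dz])
YAW=0.005
E
python3 - <<'E'
from b import *
for k,(c,b,s) in B.items():
  for a in (.6,.75):
    for f in (1,-1):
      P=pick_pose(c,b,a,f); q=inverse_kinematics(P[0],P[1]); h=inverse_kinematics(P[0]-100*P[1][:,2],P[1])
      r=[]
      for hd in (0,np.pi/2,-np.pi/2):
        pp,pr=place_pose(*P,target(s,60),hd+YAW); q2=inverse_kinematics(pp,pr); q3=inverse_kinematics(pp-[0,0,60],pr)
        r.append(None if q2 is None or q3 is None else np.round(q3,1).tolist())
      print(k,a,f,None if q is None or h is None else np.round(q,1).tolist(),'|',*r)
E
```

```text
A 0.6 1 [0.6, 0.9, -0.8, 2.2, 0.1, 0.2, -0.1] | [0.3, 0.8, -0.7, 2.3, 2.6, 1.0, -0.9] [0.3, 1.0, -0.1, 1.5, -0.9, 1.2, -2.3] [-0.3, 1.0, -0.3, 1.4, 1.0, 1.6, -1.0]
A 0.6 -1 [0.8, 1.1, -1.2, 2.2, 1.0, 0.5, 2.2] | [0.1, 0.7, -0.5, 2.3, 2.7, 0.9, 2.0] [0.8, 1.2, -1.0, 1.5, -0.1, 1.0, 0.2] [-0.0, 1.1, -0.9, 1.4, 1.4, 1.9, 2.0]
A 0.75 1 [0.8, 1.1, -0.9, 2.2, 0.0, 0.3, 0.1] | [0.3, 0.7, -0.7, 2.2, 2.4, 0.7, -0.8] [0.4, 0.9, -0.3, 1.5, -0.7, 1.1, -2.5] [-0.3, 0.9, -0.3, 1.5, 1.0, 1.5, -1.0]
A 0.75 -1 [0.4, 0.9, -0.4, 2.2, -1.1, 0.5, -2.0] | [-0.0, 0.6, -0.2, 2.2, 2.7, 0.6, 1.9] [0.7, 1.1, -0.9, 1.5, -0.0, 0.9, 0.1] [0.1, 1.2, -1.1, 1.4, 1.4, 1.9, 2.0]
B 0.6 1 [0.1, 0.9, -0.9, 2.3, 1.4, 1.3, 1.6] | [0.8, 1.0, -1.0, 2.3, 2.6, 0.9, -0.6] [0.3, 1.0, 0.2, 1.4, -1.0, 1.4, -2.2] [-0.2, 0.9, -0.3, 1.5, 1.1, 1.5, -1.0]
B 0.6 -1 [-0.2, 0.8, -0.4, 2.3, 1.3, 0.9, -1.5] | [0.5, 0.8, -0.7, 2.3, 2.8, 0.8, 2.2] [0.8, 1.2, -0.9, 1.4, -0.1, 1.1, 0.3] [0.1, 1.1, -0.9, 1.5, 1.4, 1.9, 2.0]
B 0.75 1 [0.0, 1.0, -0.9, 2.2, 1.4, 1.5, 1.5] | [0.8, 1.0, -1.1, 2.2, 2.3, 0.8, -0.3] [0.4, 0.9, -0.2, 1.4, -0.7, 1.2, -2.5
[... 153 characters left out ...]
.0, 1.1, 0.2] [0.2, 1.1, -1.1, 1.5, 1.5, 1.9, 2.1]
C 0.6 1 [1.2, 1.0, -0.7, 1.9, 0.1, 0.7, 0.4] | [1.1, 1.2, -1.3, 2.2, 2.6, 0.9, -0.1] [0.6, 1.1, -0.3, 1.2, -0.6, 1.4, -2.5] [-0.1, 0.9, -0.3, 1.6, 1.2, 1.4, -1.0]
C 0.6 -1 [0.3, 1.0, 0.6, 1.9, -1.1, 1.2, -1.7] | [0.7, 0.8, -0.7, 2.2, 3.0, 0.7, 2.2] [0.9, 1.2, -0.9, 1.2, -0.1, 1.3, 0.4] [0.3, 1.1, -0.9, 1.6, 1.5, 1.8, 2.1]
C 0.75 1 [1.2, 1.0, -0.7, 1.8, -0.0, 0.9, 0.5] | [1.1, 1.1, -1.3, 2.1, 2.2, 0.8, 0.1] [0.5, 1.0, -0.2, 1.3, -0.6, 1.3, -2.4] [-0.0, 0.9, -0.3, 1.6, 1.1, 1.3, -0.9]
C 0.75 -1 [0.3, 1.0, 0.6, 1.9, -1.1, 1.3, -1.6] | [0.7, 0.7, -0.7, 2.1, 2.8, 0.5, 2.3] [0.9, 1.1, -0.9, 1.3, -0.0, 1.2, 0.3] [0.4, 1.1, -1.1, 1.6, 1.5, 1.8, 2.2]
```

All three bottles are reachable with the tool heading -y (gripper coming from the left, tilted). I'll fill the row from the right: C, then A, then B, at 80 mm pitch. A wrist-depth comparison after each pick will show any slip. First C.

```bash
cat >> b.py <<'E'
A_=0.7; F=1; HEAD=-np.pi/2+YAW
def st(m):
    s=read_state(); print(m,'t',round(s['time'],1),'tcp',np.round(s['eef_pos'],1),'gap',round(s['finger_gap'],1),'F',np.round(s['ft_force'],1))
def near(c): z=c['range_z'].copy(); z[(z<=0)|(z>260)]=0; return z
def grab(k,c=None):
    cc,b,_=B[k]; P=pick_pose(c if c is not None else cc,b,A_,F); p,R=P[:2]
    movep(p-110*R[:,2],R); open_gripper(); wait(.1)
    print('guard',movel(p,R,max_speed=90,guard=10)); st('at')
    clamp(); s=read_state(); p=s['eef_pos'];R=s['tool_rot']; st('grip')
    bb=np.array([*b,0]);bb/=np.linalg.norm(bb)
    movel(p+[0,0,25],max_speed=60); movel(p+[0,0,200],max_speed=200); wait(.2); st('up')
    z=near(snap('wrist',f'w_pick{k}.png')); np.savez(f'pk{k}.npz',z=z,p=p,R=R,mid=P[2],Rb=P[3])
def hover(k,slot,dz=110):
    d=np.load(f'pk{k}.npz'); pp,pr=place_pose(d['p'],d['R'],d['mid'],d['Rb'],target(slot,dz),HEAD)
    movep(pp,pr); wait(.4); st('hover')
    z=near(snap('wrist',f'w_hov{k}.png')); m=(z>0)&(d['z']>0); e=(z-d['z'])[m]
    print('slipcheck n',m.sum(),(z>0).sum(),(d['z']>0).sum(),'pct',np.round(np.percentile(e,[5,25,50,75,95]),1)); return pp,pr
E
python3 - <<'E'
from b import *
grab('C'); hover('C',-80)
E
```

```text
guard False
at t 23.2 tcp [ 425.1 -215.5   11.5] gap 85.4 F [-0.2 -0.6 -0.3]
grip t 23.6 tcp [ 425.1 -215.2   11.5] gap 43.1 F [-0.5 -2.6  6.5]
up t 25.4 tcp [ 424.9 -214.9  210.9] gap 43.6 F [-1.1 -0.  -1. ]
hover t 27.6 tcp [ 663.6 -149.1  228.1] gap 43.3 F [ 0.1 -0.2 -0.7]
slipcheck n 56686 66838 59056 pct [-1.5 -0.6 -0.   0.5  1.4]
```

```bash
cat >> b.py <<'E'
def lower(k,slot):
    d=np.load(f'pk{k}.npz'); f=lambda dz: place_pose(d['p'],d['R'],d['mid'],d['Rb'],target(slot,dz),HEAD)
    pp,pr=f(12); movel(pp,pr,max_speed=100); wait(.3); e=pp-read_state()['eef_pos']; print('err',np.round(e,2))
    print('orient err',np.round(Ro.from_matrix(pr@read_state()['tool_rot'].T).as_rotvec(),4))
    g=movel(f(-4)[0]+e,pr,max_speed=15,guard=4); print('guard',g,'height over seat',round(read_state()['eef_pos'][2]-f(0)[0][2],2)); st('down')
def release():
    open_gripper(); wait(.2); s=read_state(); movel(s['eef_pos']-140*s['tool_rot'][:,2],max_speed=100); st('out')
E
cp pics/w_hovC.png pics/v1.png
python3 - <<'E'
from b import *
lower('C',-80)
snap('side','s_C.png'); c=cv2.imread('pics/s_C.png')
a=cv2.resize(c[130:290,230:430],None,fx=3,fy=3); b=cv2.resize(cv2.imread('pics/v1.png'),None,fx=.31,fy=.31)
o=np.zeros((480,800,3),np.uint8); o[:,:600]=a; o[:b.shape[0],600:600+b.shape[1]]=b; cv2.imwrite('pics/v2.png',o)
E
```

```text
err [-0.1   0.01 -0.33]
orient err [0.     0.0005 0.    ]
guard True height over seat 1.16
down t 29.8 tcp [ 663.6 -148.8  119.3] gap 43.2 F [-0.3  1.   7.2]
```

View pics/v2.png

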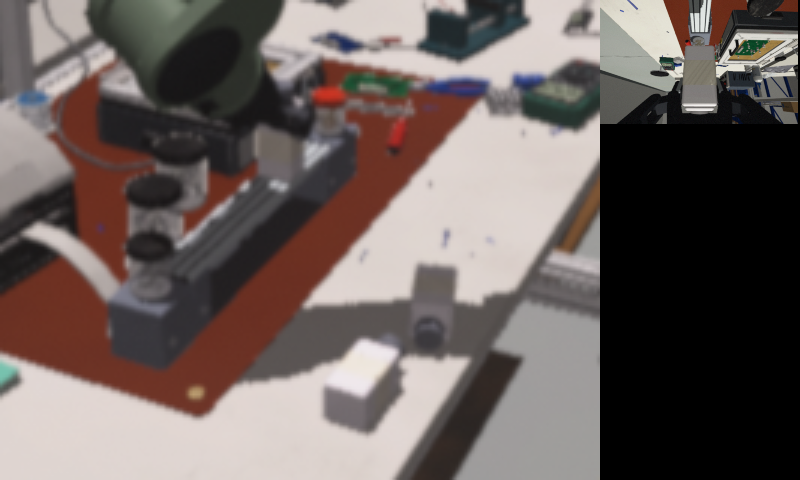

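Bottle C stands at (280,160) in the crop, on the bar, in contact. Releasing it and checking its centring.

```bash
cat >> b.py <<'E'
def check(W):
    for lo,hi,n in ((174,190,'cap'),(140,160,'body'),(95,135,'low')):
        for o in rect(W,(625,700,-180,70),lo,hi): print(n,*o)
    for o in rect(W,(600,720,-320,210),60,76): print('top',*o)
E
python3 - <<'E'
from b import *
release()
movep((640,-56,450),down(0)); wait(.2)
c=snap('wrist','w_C.png'); check(pts(c)); print(read_state()['time'])
E
```

```text
out t 32.1 tcp [662.7 -42.3 208.4] gap 85.6 F [ 0.1 -0.2 -0. ]
cap [ 662.3 -138. ] [28.7 28.4] 4.6 181.0 363 (338, 217)
body [ 662.5 -137.3] [42.5 42.2] 0.9 153.4 495 (336, 205)
low [ 661.9 -118.2] [44.3  6.4] 4.1 117.1 228 (335, 189)
top [662.3 115.1] [66.2 63.3] 89.9 68.7 925 (337, 20)
top [662.4  -5.9] [ 45.3 237. ] 0.2 69.1 4601 (336, 103)
top [ 663.5 -239.4] [ 64.  115.6] 0.4 69.0 1208 (335, 245)
33.3417
```

View pics/w_C.png

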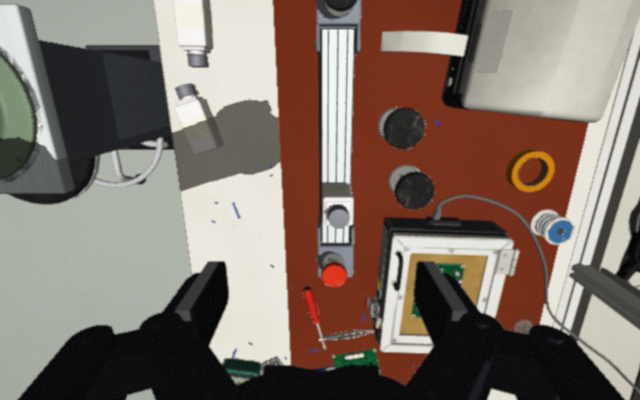

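Bottle C is upright at (338,215), within about 0.5 mm of the bar's centre line, and the bar and both jars are in place. Next A, into the middle slot.

```bash
python3 - <<'E'
from b import *
grab('A'); hover('A',0)
E
```

```text
guard False
at t 36.6 tcp [439.4 126.8  11.5] gap 85.3 F [-0.4 -0.8  0.3]
grip t 37.1 tcp [439.3 127.1  11.5] gap 43.0 F [-0.1 -3.5  7.5]
up t 38.9 tcp [439.  127.2 211. ] gap 43.7 F [ 0.  -0.7 -0.7]
hover t 40.6 tcp [663.2 -69.2 228.1] gap 43.5 F [ 0.2  0.3 -1.4]
slipcheck n 56746 69802 60347 pct [-1.5 -0.6 -0.   0.5  1.4]
```

```bash
python3 - <<'E'
from b import *
lower('A',0); release()
movep((640,-56,450),down(0)); wait(.2)
c=snap('wrist','w_A.png'); W=pts(c); check(W)
for o in rect(W,(330,520,-330,220),25,70): print('bott',*o)
E
```

```text
err [-0.1   0.01 -0.32]
orient err [0.     0.0005 0.    ]
guard True height over seat 1.62
down t 42.8 tcp [663.3 -68.8 119.8] gap 43.6 F [0.1 1.  7.7]
out t 45.1 tcp [662.4  37.6 208.9] gap 85.3 F [ 0.2 -1.1  0.6]
cap [661.8 -58. ] [28.4 28.8] 46.4 181.0 422 (338, 160)
cap [ 662.6 -138. ] [28.6 28.4] 1.1 181.1 367 (338, 218)
body [661.8 -58.7] [43.9 44. ] 0.2 153.2 569 (337, 152)
body [ 662.1 -137.9] [43.9 43.3] 0.2 153.0 528 (336, 205)
low [660.9 -37.3] [42.5  3.8] 3.6 118.0 99 (336, 137)
low [ 662.2 -118.2] [44.3  4.8] 0.4 116.9 212 (335, 190)
top [662.2 115.2] [63.6 65.7] 0.1 68.7 933 (337, 20)
top [662.2  36.6] [ 45.3 153.1] 0.2 69.1 3217 (336, 79)
top [ 662.8 -110.6] [23.8 47.6] 85.1 69.3 313 (335, 177)
top [ 663.6 -240.8] [ 64.  114.8] 0.2 69.1 1205 (335, 246)
bott [426.1 -18.3] [ 44.6 111.9] 16.9 42.8 1818 (194, 120)
```

A is upright and centred, and B hasn't moved. Last bottle, B, into the left slot.

```bash
python3 - <<'E'
from b import *
grab('B'); hover('B',80)
E
```

```text
guard False
at t 49.8 tcp [428.4 -25.5  11.6] gap 85.4 F [ 0.4 -0.2 -0.6]
grip t 50.3 tcp [428.4 -25.7  11.5] gap 43.3 F [-1.8  1.7  5.7]
up t 52.1 tcp [428.1 -25.7 210.8] gap 43.6 F [ 0.8 -0.1 -1. ]
hover t 55.0 tcp [662.5  11.1 228. ] gap 43.4 F [ 0.5  0.1 -1.4]
slipcheck n 56669 76320 63177 pct [-1.5 -0.6 -0.   0.6  1.4]
```

```bash
python3 - <<'E'
from b import *
lower('B',80); release()
movep((640,-56,450),down(0)); wait(.5)
c=snap('wrist'); W=pts(c); check(W)
movep((450,-450,350),down(0)); wait(.3)
a=snap('side')['image'][130:290,230:430]; b=snap('top')['image'][140:220,230:430]
o=np.vstack([cv2.resize(a,(500,400)),cv2.resize(b,(500,200))]); cv2.imwrite('pics/fin.png',o); st('end')
E
```

```text
err [-0.09 -0.09 -0.24]
orient err [-0.0002  0.0003 -0.0001]
guard True height over seat 0.42
down t 57.3 tcp [662.5  11.1 118.5] gap 43.5 F [-0.3  2.1  6.7]
out t 59.5 tcp [661.7 117.7 207.7] gap 85.5 F [-0.2  0.2  0.1]
cap [660.4  21. ] [28.4 29. ] 65.0 181.0 488 (338, 94)
cap [659.6 -53.5] [28.3 28.8] 0.5 181.0 422 (336, 155)
cap [ 660.2 -132.9] [28.5 28.7] 88.9 181.1 373 (335, 213)
body [660.6  20.7] [43.3 43.3] 0.0 153.6 685 (336, 94)
body [659.5 -53.1] [43.7 43. ] 0.3 153.2 575 (334, 147)
body [ 659.6 -133.2] [43.9 43.6] 0.0 153.1 517 (334, 201)
low [658.8 -32.1] [42.6  3.2] 3.0 121.2 117 (334, 132)
low [ 659.4 -112.7] [43.8  4.5] 2.2 117.5 202 (333, 186)
top [661.9  56.5] [182.6  63.8] 89.9 69.1 3044 (334, 53)
top [ 660.  -104.9] [25.4 46.3] 87.5 69.3 344 (333, 173)
top [ 663.8 -237.2] [123.1  63.7] 89.8 69.0 1232 (334, 244)
end t 63.3 tcp [ 450.2 -449.8  350. ] gap 85.6 F [-0.2  0.1  0.6]
```

View pics/fin.png

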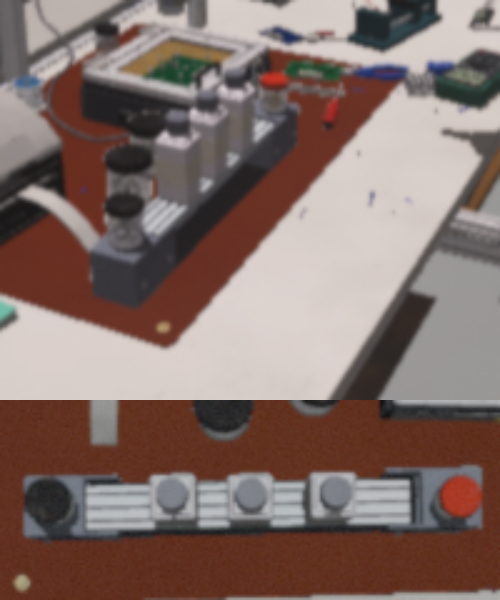

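The final picture shows three bottles upright at (172,495), (250,495) and (330,495), with both jars standing on their pillars. The bar has moved about 5 mm along its length and 2.5 mm across with its bottles. It is still within the notch play, flat at 69.1–69.3 mm. The bottles are within 1 mm of its centre line, with gaps of about 30 and 35 mm. Handing in.

```bash
python3 -c "
from workcell import *
print(finish_job())"
```

```text
the job is handed in; nothing more can be done
None
```

I handed the job in at about 63 s: the shelf bar sits flat in both notches, and the three bottles stand upright in a row, centred on the bar with gaps of 30 mm or more. Both jars are still standing on their pillars.

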